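Stretch and lock a tape measure along the potting bench's spacing stand

TASK

Set up the tape measure as a pot-spacing guide on the wooden stand: hook the tape's end over the end block of the board, back the case away against its spring and set it down square behind the low batten, midway across the board, so that the batten holds the tape drawn out. Let go, then press the thumb lock on its top fully down. The board's height is set by hand and not known, so feel for it; press, pull and set down lightly, and leave everything else on the bench where it is.

Things in the scene. Friction and masses are not known exactly. Their poses are not given: they have to be found in the camera images.
- tape_center (a point): Centre of the tape measure's grey case, half-way up. Case 40 mm wide (x, flat sides: grasp here), 86 long (y), 62 tall (z), about 0.4 kg; it starts upright on the bench. The steel blade leaves the front (+y): 20 mm wide, 3 thick, its underside 18 mm above the case's underside.
- tape_hook: Steel hook at the blade's end, axes as the case's. Origin on its inner face (which looks back at the case), 1.5 mm above the blade's underside. 24 mm wide, 4 mm thick (ahead of the origin), hanging 16 mm below the blade's underside. Blade fully in: inner face 28 mm ahead of the case's front, 71 mm ahead of its centre. Smooth: it slips down the block under light friction.
- blade (a joint): How far the blade is drawn out of the case, m: 0 fully in, 0.070 at its end stop. A spring pulls it in with about 4 N at 0, 6 N at 0.050.
- lock (a joint): Thumb lock on the case's top, m: 0 up (as it starts), 0.006 fully down. It moves down at about 3.5 N, stays where it is left, and meets a hard stop when fully down.
- lock_top (a point): Centre of the top of the thumb lock, an 18 mm (x) by 22 mm (y) black tab on the case's top, 15 mm ahead of the case's centre; 8 mm proud of the case's top when up, 2 mm when down.
- stand: Wooden stand, fixed. Origin at bench level under the board's centre; y along the board to the end block. Board 90 mm wide (x), 210 long (y -105 to 105), 20 thick, level, springy (sinks about 1 mm per 8 N), clamped by hand: its top is at an unknown height, 58 to 88 mm over the bench. Finally the case stands on it, front against the batten (case centre at y = -16 mm), blade out about 50 mm.
- under_block (a point): Point at bench level, axes as the stand's, straight below the outer face of the end block, which the hook catches. The block crosses the board's end: 12 mm thick (y 93 to 105 mm of the stand), 40 mm wide, 16 mm tall above the board's top. With the case on the board the blade passes 2 mm above the block.
- under_batten (a point): Point at bench level, axes as the stand's, straight below the batten's face that looks away from the end block and finally holds the case's front. The batten is 10 mm thick (y 27 to 37 mm of the stand), 70 mm wide, 5 mm tall above the board's top; the blade passes over it.
- square_pot: Bystander: square black plastic pot, 90 mm wide and tall, open. Origin under its centre.
- trowel: Bystander: steel trowel with a green grip, 285 mm long, lying along its y. Origin on the bench near its middle.
- vase: Bystander: glass propagation vase, 150 mm tall, 84 mm wide. Origin under its centre.
- saucer: Bystander: white ceramic drainage saucer, 120 mm across, 18 mm tall. Origin under its centre.
- spray_bottle: Bystander: white plastic spray bottle, 193 mm tall, 72 mm wide. Origin under its centre.
- seed_tin: Bystander: metal tin, 85 mm tall, 64 mm wide. Origin under its centre.
- clay_pot: Bystander: terracotta pot, 65 mm tall, 72 mm wide. Origin under its centre.
Things that resemble listed ones, but are neither listed nor needed, are in the scene too. Leave any orange look-alike of the part that bears tape_center alone.

How it is judged:
By the outcome, as a careful person would: the job done as asked, in the order asked, and still so for the second after the job is handed in, with the robot touching nothing.
It also fails if it takes over 64 s, if anything falls off the work surface, if the arm or the gripper's body presses on something with over 40 N, if the wrist force passes 120 N, or if a joint passes its speed limit or range.

ROBOT

A 7-joint arm with a two-finger parallel gripper is mounted at the origin on the work surface. World frame = base frame: x ahead of the robot, y to its left, z up, the work surface at z = 0. Lengths are in m, angles in rad, forces in N, time in s.
With the tool pointing down it reaches from about 0.425 to 0.925 m from the base axis. Payload 6.8 kg.
Tool frame: the origin (TCP) lies midway between the tips of the shut fingers; the grasp point (between the pads) lies 19 mm behind it; x points along the fingers, y is the direction in which the jaws open and shut, and the axes are right-handed (so a half turn about x gives the same grasp; the last joint's range is limited). The gripper opens to 85 mm and grips with 20 to 120 N. Pads are 22 mm wide; open, the fingers measure 114 mm over their backs; the gripper's body (76 mm by 85 mm) begins 54 mm behind the grasp point. The pads swing forward as they close: fully open they stand 13 mm farther back than shut.
Start: joints at [-1.442, 0.477, 0.022, 1.555, -0.011, 1.109, -0.083], TCP at [0.158, 0.656, 0.231] pointing down, gripper open.
Joint ranges: [-2.96, 2.96], [-0.34, 2.1], [-1.41, 1.46], [0.24, 2.44], [-1.37, 4.51], [0.17, 1.92], [-2.96, 2.96]. Speed limits (rad/s): [2.39, 2.39, 3.14, 3.14, 3.14, 3.14, 3.14].

INTERFACE

Orientations are given as a rotation vector (axis times angle).
In Python, from bench import r, viewer, nets gives the robot as it stands.
- The arm moves only by the shell command python3 -m pendant 'ROWS' [FORCE]. ROWS is JSON, one flat list of numbers, 5 for each row, row after row: the finger opening in mm, from 0 to 85.4, then the shift along the tool's x, y, z in mm, then the turn about the tool's x in rad. A call has 1 to 20 rows; each row shifts and turns the commanded pose from where the row before left it, along the tool's axes as they then stand; what a row does not reach is not made up. A row lasts 1/8 s, in which the tool goes at most 62.5 mm and 10.7 degrees, less where a joint would pass 70% of its speed; a pose out of reach is approached as far as the arm can. A call with a gripper value outside its range is refused whole. The fingers move at their own pace and stop on an object; FORCE is the grip in N (left out, the last holds). Time passes only in rows, so rows that do not move let the fingers close. It gives the time, the measured TCP pose, the force and the opening at its end, in the units of the state.
- r.get_obs(): the state, without advancing time (a new reading comes with each control period).
- viewer.grab_frame(name): name is "side" or "top" or "wrist"; returns (picture, depth): 420x560x3 uint8, red, green, blue; 420x560 float32, m along the optical axis (not along the pixel's ray), 0 where there is no reading.
- viewer.calibration(name): a dict with "mtx" (3x3 intrinsics, pixels), "world_to_cam" (4x4, takes a point from world to camera coordinates). Camera axes: x right, y up, looking along -z (the intrinsics and any distortion apply to the point x, -y, -z); pixel columns grow to the right and rows downward; lengths in m; the calibration is good to about 2 mm. A picture is of the moment at which its call begins: read the wrist's pose just before it. calibration takes no time and is no camera call; for the wrist camera it gives the pose at the moment of the call.
- r.hand_in(): hands the job in, once; it reports no verdict.
Trained networks look in the newest picture that a camera, given by its name, has taken for a name from the list of things; names that differ only in an ending like _2 or _b are one class to them, and where a whole thing is asked for, a point or a joint stands for the part that bears it (a point fixed in the world has none). Each returns a list of dicts, best first, with "score" (0 to 1); they miss things now and then, are a little off and sometimes report something else, mostly with a low value. They report only what shows in the picture. A call takes as long as a camera call. They do not tell look-alikes from the thing itself.
- nets.look_for(name, camera): "location" ([x, y, z] in m, in world coordinates, good to about 4 mm: the middle of the surface that is visible of it).
- nets.silhouettes(name, camera): "mask" (420x560 bool, what is visible of it).
The state is a dict: "clock": time; "joints": joint angles; "qvel": joint speeds; "tau": joint torques, N m; "tcp_pos": TCP position; "orientation": TCP orientation; "contact_force": force on the tool from outside, world axes, zero at the start; "moment": the same for the moment, N m; "grip_width": finger opening in m.
Only numpy, scipy, OpenCV 4.12 (cv2) and the standard library are available. Lean on these libraries where they do the work, as an engineer would, in place of code of your own. Each camera call takes 0.05 s, during which the arm holds its last target. There are 200 camera calls.

## Working session

There is one attempt and no reset: what is moved stays moved. The work goes in short steps, Python scripts to look and compute and a shell command to move; the robot and the scene stay as the last step left them, time stands still between calls to the robot, and variables do not carry over. Pictures are saved under pics/ and viewed, about 8 in all and at most 12, crops included, and the job is handed in when it is done.

```bash
ls; mkdir -p pics
python3 - <<'E'
from bench import r,viewer,nets
import cv2,numpy as np
o=r.get_obs()
print({k:np.round(v,3) for k,v in o.items()})
for c in ("top","side"):
    p,d=viewer.grab_frame(c); cv2.imwrite(f"pics/{c}0.png",p[:,:,::-1]); np.savez(f"{c}0.npz",p=p,d=d)
    for n in ("tape_center","tape_hook","lock_top","stand","square_pot","trowel","vase","saucer","spray_bottle","seed_tin","clay_pot") if c=="top" else ("tape_center","tape_hook","stand"):
        print(c,n,[(np.round(a["location"],3).tolist(),round(a["score"],2)) for a in nets.look_for(n,c)][:4])
E
```

```text
pics
{'clock': np.float64(0.0), 'joints': array([-1.442,  0.478,  0.022,  1.556, -0.012,  1.109, -0.083]), 'qvel': array([ 0.001, -0.001, -0.003,  0.002, -0.   , -0.001,  0.001]), 'tau': array([ 0.0000e+00, -5.9645e+01,  1.6080e+00, -2.8118e+01,  1.3000e-02,
        9.0000e-03,  0.0000e+00]), 'tcp_pos': array([0.158, 0.656, 0.23 ]), 'orientation': array([ 0.184,  1.563, -0.187]), 'contact_force': array([-1.04 , -0.005,  0.248]), 'moment': array([0.031, 0.019, 0.035]), 'grip_width': np.float64(0.085)}
top tape_center [([0.448, -0.284, 0.061], 0.71), ([0.322, -0.328, 0.064], 0.56)]
top tape_hook []
top lock_top [([0.449, -0.273, 0.072], 0.58)]
top stand [([0.554, 0.065, 0.089], 0.97)]
top square_pot [([0.803, 0.031, 0.026], 0.75)]
top trowel [([0.369, 0.283, 0.007], 0.71)]
top vase [([0.608, -0.463, 0.082], 0.92)]
top saucer [([0.7, -0.259, 0.008], 0.56)]
top spray_bottle [([0.557, 0.063, 0.087], 0.67), ([0.695, 0.326, 0.125], 0.58)]
top seed_tin [([0.432, -0.513, 0.09], 0.67)]
top clay_pot [([0.375, -0.066, 0.039], 0.64)]
side tape_center [([0.314, -0.36, 0.056], 0.75), ([0.438, -0.317, 0.055], 0.58)]
side tape_hook []
side stand [([0.546, 0.011, 0.088], 0.69)]
```

View pics/top0.png

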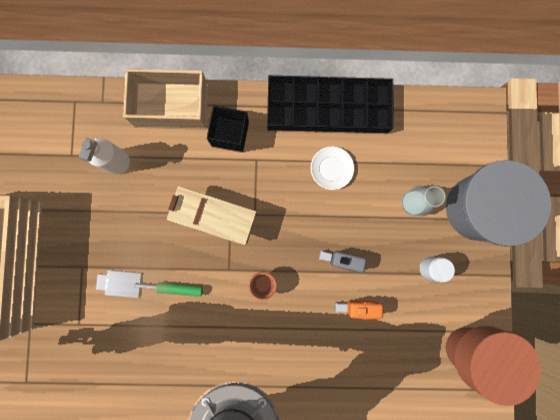

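View pics/side0.png

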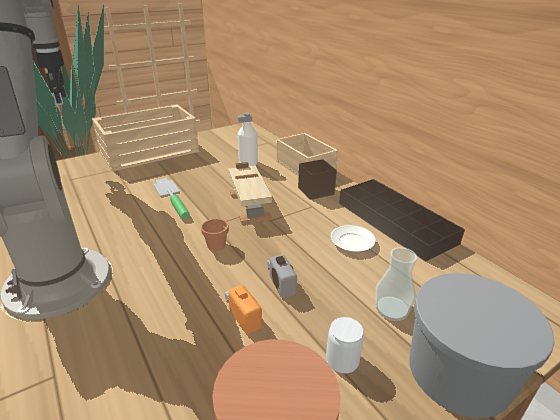

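The top view has +y to the left and +x up. The grey tape is at about (344,261) with its blade pointing left, and the orange look-alike is at (365,310). The stand is at (212,215), with the end block at (182,202) and the batten at (201,211). I'll measure poses from depth.

```bash
cat > h.py <<'E'
import numpy as np,cv2
from bench import r,viewer,nets
from scipy.spatial.transform import Rotation as R
def cloud(d,cal):
    K=cal["mtx"]; T=np.linalg.inv(cal["world_to_cam"])
    v,u=np.mgrid[:d.shape[0],:d.shape[1]]
    n=cv2.undistortPoints(np.stack([u,v],-1).reshape(-1,1,2).astype(float),K,cal.get("dist")).reshape(*d.shape,2)
    P=np.stack([n[...,0]*d,-n[...,1]*d,-d,np.ones_like(d)],-1)@T.T
    P=P[...,:3]; P[d<=0]=np.nan
    return P
def rect(P):
    c,s,a=cv2.minAreaRect((P[:,:2]*1000).astype(np.float32)); return np.round(c,1),np.round(s,1),round(a,1)
E
python3 - <<'E'
from h import *
print(viewer.calibration("top").keys())
o=r.get_obs(); print(np.round(R.from_rotvec(o["orientation"]).as_matrix(),3))
for c in ("top",):
    f=np.load(f"{c}0.npz");P=cloud(f["d"],viewer.calibration(c))
    x,y,z=P[...,0],P[...,1],P[...,2]
    print("bench z",np.nanmedian(z[300:400,60:150]))
    m=(abs(x-.55)<.12)&(abs(y-.06)<.14)&(z>.03)
    print("stand z pct",np.round(np.nanpercentile(z[m],[5,25,50,75,95,99]),4)); zt=np.nanmedian(z[m])
    for lo,hi in((-.006,.003),(-.006,.03),(.010,.03)):
        q=m&(z>zt+lo)&(z<zt+hi); print(lo,hi,q.sum(),rect(P[q]),np.round(P[q].mean(0),4))
    m=(abs(x-.448)<.06)&(abs(y+.27)<.1)&(z>.012)
    for lo,hi in((.05,.066),(.055,.08),(.0645,.08),(.012,.04)):
        q=m&(z>lo)&(z<hi); print(lo,hi,q.sum(),rect(P[q]),np.round(P[q].mean(0),4))
    u=f["p"][245:280,310:375]; 
im=np.hstack([cv2.resize(f["p"][240:285,310:380],(560,360),interpolation=2),]); 
im2=cv2.resize(f["p"][180:250,160:265],(560,373),interpolation=2)
cv2.imwrite("pics/crop.png",np.vstack([im,im2])[:,:,::-1][:600] if False else cv2.resize(np.vstack([im,im2])[:,:,::-1],None,fx=.8,fy=.8))
E
```

```text
dict_keys(['mtx', 'world_to_cam'])
[[ 0.     0.235  0.972]
 [ 0.     0.972 -0.235]
 [-1.     0.    -0.   ]]
bench z -0.0005937179082677879
stand z pct [0.0823 0.0843 0.0856 0.0871 0.0908 0.1019]
-0.006 0.003 2629 (array([556.3,  65.1]), array([210.3,  89.9]), 73.2) [0.5551 0.062  0.0853]
-0.006 0.03 2951 (array([556.3,  65.1]), array([210.3,  89.9]), 73.2) [0.5564 0.0657 0.0861]
0.01 0.03 85 (array([584.7, 159.5]), array([12.3, 39.6]), 71.9) [0.5848 0.1592 0.1011]
0.05 0.066 445 (array([ 445.4, -293.4]), array([86. , 40.9]), 77.9) [ 0.4452 -0.2937  0.0603]
0.055 0.08 486 (array([ 445.5, -293.6]), array([84. , 40.7]), 78.0) [ 0.4454 -0.2924  0.0617]
0.0645 0.08 88 (array([ 445.8, -291.4]), array([63.7, 26.1]), 74.2) [ 0.4472 -0.2824  0.0677]
0.012 0.04 111 (array([ 457.9, -236.8]), array([33.9, 32.7]), 77.1) [ 0.4572 -0.2379  0.0221]
```

View pics/crop.png

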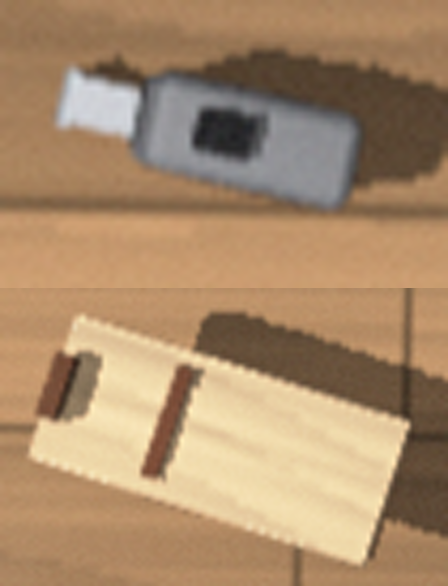

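The crops agree with the depth fits.
- **Stand:** centre (556.3, 65.1) mm, y-axis at 73.2°, top at about 86 mm by camera.
- **Case:** centre (445.5, -293.5) mm, y-axis at 78°.

I'll turn the tool clockwise by 1.543 rad first, then travel.

```bash
python3 -m pendant '[85,0,0,0,0.1715,85,0,0,0,0.1715,85,0,0,0,0.1715,85,0,0,0,0.1715,85,0,0,0,0.1715,85,0,0,0,0.1715,85,0,0,0,0.1715,85,0,0,0,0.1715,85,0,0,0,0.171]'
cat > axes.py <<'E'
import sys
from h import *
o=r.get_obs(); M=R.from_rotvec(o["orientation"]).as_matrix()
print("tool y ang",round(np.degrees(np.arctan2(M[1,1],M[0,1])),2),"joints",np.round(o["joints"],2),"tcp",np.round(o["tcp_pos"]*1000,1),"F",np.round(o["contact_force"],2))
t=[float(a) for a in sys.argv[1:]]
for i in range(0,len(t),3): print(t[i:i+3],np.round(M.T@(np.array(t[i:i+3])-o["tcp_pos"]*1000),1))
E
python3 axes.py 480 300 240  445.5 -293.5 120
```

```text
clock: 1.92
tcp_pos: [0.1582, 0.6562, 0.2314]
orientation: [1.366, 1.1, -1.365]
contact_force: [0.5, -0.3, 0.8]
grip_width: 0.0851
tool y ang -12.29 joints [-1.68  0.49  0.36  1.57 -0.19  1.11 -1.49] tcp [158.2 656.2 231.4] F [ 0.47 -0.34  0.83]
[480.0, 300.0, 240.0] [ -8.7 390.2 279.6]
[445.5, -293.5, 120.0] [111.2 482.9 866.8]
```

```bash
python3 -m pendant '[85,0,32.5,23.3,0,85,0,32.5,23.3,0,85,0,32.5,23.3,0,85,0,32.5,23.3,0,85,0,32.5,23.3,0,85,0,32.5,23.3,0,85,0,32.5,23.3,0,85,0,32.5,23.3,0,85,0,32.5,23.3,0,85,0,32.5,23.3,0,85,0,32.5,23.3,0,85,0,32.5,23.3,0]'
python3 -m pendant '[85,0,6.6,42,0,85,0,6.6,42,0,85,0,6.6,42,0,85,0,6.6,42,0,85,0,6.6,42,0,85,0,6.6,42,0,85,0,6.6,42,0,85,0,6.6,42,0,85,0,6.6,42,0,85,0,6.6,42,0,85,0,6.6,42,0,85,0,6.6,42,0,85,0,6.6,42,0,85,0,6.6,42,0]'
python3 axes.py 445.5 -293.5 12
python3 - <<'E'
from h import *
cal=viewer.calibration("wrist");p,d=viewer.grab_frame("wrist");cv2.imwrite("pics/w1.png",p[:,:,::-1])
np.savez("w1.npz",p=p,d=d)
P=cloud(d,cal)
print("cam at",np.linalg.inv(cal["world_to_cam"])[:3,3])
x,y,z=P[...,0],P[...,1],P[...,2]
m=(abs(x-.448)<.06)&(abs(y+.27)<.1)
for lo,hi in((.055,.066),(.0665,.08),(.012,.04)):
    q=m&(z>lo)&(z<hi)
    if q.sum()>10: print(lo,hi,q.sum(),rect(P[q]),np.round(np.median(P[q],0),4))
E
```

```text
clock: 3.42
tcp_pos: [0.4826, 0.3009, 0.2315]
orientation: [1.362, 1.103, -1.361]
contact_force: [-0.2, 0.4, 0.4]
grip_width: 0.0849
clock: 5.18
tcp_pos: [0.4503, -0.2938, 0.2315]
orientation: [1.362, 1.103, -1.36]
contact_force: [0.1, 0.9, -0.4]
grip_width: 0.085
tool y ang -11.94 joints [-0.2   0.32  0.82  1.92 -0.27  1.01  0.54] tcp [ 450.3 -293.8  231.5] F [ 0.1   0.91 -0.42]
[445.5, -293.5, 12.0] [219.5  -4.9   0.7]
cam at [ 0.4663172  -0.2142916   0.37394494]
0.055 0.066 2535 (array([ 445.8, -292.3]), array([83.7, 41. ]), 78.0) [ 0.4454 -0.2949  0.0613]
0.0665 0.08 393 (array([ 449.1, -278.1]), array([21.4, 17. ]), 77.5) [ 0.449  -0.278   0.0697]
0.012 0.04 649 (array([ 458.4, -237.1]), array([35. , 35.7]), 76.3) [ 0.4575 -0.2372  0.0213]
```

View pics/w1.png

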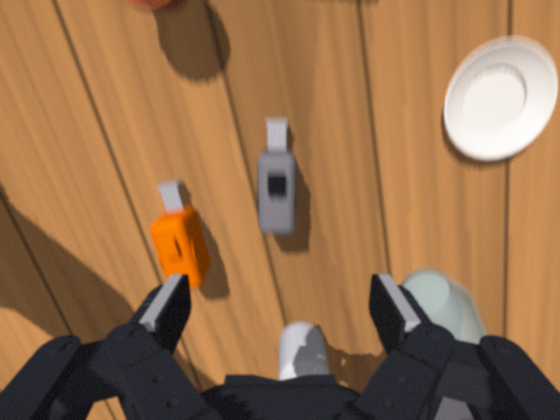

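The wrist view shows the grey tape upright at (277,190). The orange one is clear to its left at (180,240), and the fingers have room. Descending and gripping.

```bash
python3 -m pendant '[85,0,-2.2,0,0,85,0,-2.2,0,0,85,40,0,0,0,85,40,0,0,0,85,40,0,0,0,85,35,0,0,0,85,30,0,0,0,85,20,0,0,0,85,10,0,0,0,85,4,0,0,0]'
python3 -m pendant '[38,0,0,0,0,38,0,0,0,0,38,0,0,0,0,38,0,0,0,0,38,0,0,0,0,38,0,0,0,0,38,0,0,0,0]' 50; python3 axes.py 556.3 65.1 86
```

```text
clock: 6.48
tcp_pos: [0.4463, -0.2916, 0.0124]
orientation: [1.361, 1.103, -1.361]
contact_force: [0.1, -0.1, -0.8]
grip_width: 0.0849
clock: 7.35
tcp_pos: [0.4465, -0.292, 0.013]
orientation: [1.362, 1.102, -1.361]
contact_force: [0.2, 0.8, 6.7]
grip_width: 0.0392
tool y ang -11.98 joints [ 0.04  0.64  0.55  2.07 -0.59  0.59  0.8 ] tcp [ 446.5 -292.    13. ] F [0.25 0.83 6.67]
[556.3, 65.1, 86.0] [ -72.9   33.4 -372.2]
```

```bash
python3 -m pendant '[38,-2,0,0,0,38,-8,0,0,0,38,-15,0,0,0.028,38,-30,0,0,0.028,38,-35,0,0,0.028,38,-30,0,0,0,38,0,0,0,0,38,0,0,0,0]' ; python3 axes.py 568.7 106.2 133
```

```text
clock: 8.35
tcp_pos: [0.4453, -0.291, 0.1314]
orientation: [1.421, 1.058, -1.422]
contact_force: [-0.1, 0.4, -4.0]
grip_width: 0.0396
tool y ang -16.77 joints [-0.13  0.46  0.76  2.03 -0.43  0.82  0.59] tcp [ 445.3 -291.   131.4] F [-0.14  0.44 -3.99]
[568.7, 106.2, 133.0] [  -1.4    3.5 -415.9]
```

```bash
python3 -m pendant '[38,0,0.5,-15,0,38,0,0.5,-30,0,38,0,0.5,-35,0,38,0,0.5,-35,0,38,0,0.5,-35,0,38,0,0.5,-35,0,38,0,0.5,-35,0,38,0,0,-35,0,38,0,0,-35,0,38,0,0,-35,0,38,0,0,-35,0,38,0,0,-30,0,38,0,0,-17,0,38,0,0,-9,0,38,0,0,0,0,38,0,0,0,0]' ; python3 axes.py 568.7 106.2 133
python3 - <<'E'
from h import *
cal=viewer.calibration("top");p,d=viewer.grab_frame("top")
P=cloud(d,cal);x,y,z=P[...,0],P[...,1],P[...,2]
calw=viewer.calibration("wrist");w,dw=viewer.grab_frame("wrist");Pw=cloud(dw,calw)
np.savez("s2.npz",Pw=Pw,P=P,p=p,w=w)
B=lambda Q:np.stack([(Q[...,0]-.5563)*np.sin(np.radians(73.2))-(Q[...,1]-.0651)*np.cos(np.radians(73.2)),(Q[...,0]-.5563)*np.cos(np.radians(73.2))+(Q[...,1]-.0651)*np.sin(np.radians(73.2)),Q[...,2]],-1)*1000
for Q in(P,Pw):
    S=B(Q); 
    q=(abs(S[...,0])<40)&(S[...,1]>86)&(S[...,1]<130)&(S[...,2]>125)&(S[...,2]<150)
    print("blade/hook",q.sum(),np.round(np.nanpercentile(S[q],[2,50,98],axis=0),1).tolist() if q.sum()>5 else 0)
    q=(abs(S[...,0])<50)&(S[...,1]>86)&(S[...,1]<130)&(S[...,2]>94)&(S[...,2]<108)
    print("block",q.sum(),np.round(np.nanpercentile(S[q],[2,50,98],axis=0),1).tolist() if q.sum()>5 else 0)
    q=(abs(S[...,0])<44)&(abs(S[...,1])<100)&(S[...,2]>75)&(S[...,2]<93)
    print("board",q.sum(),np.round(np.nanpercentile(S[q],[2,50,98],axis=0),1).tolist() if q.sum()>5 else 0)
cv2.imwrite("pics/w2.png",np.hstack([w,cv2.resize(p[140:245,130:270],None,fx=1.7,fy=4)]) [:,:800,::-1])
E
```

```text
clock: 10.35
tcp_pos: [0.5691, 0.104, 0.1323]
orientation: [1.422, 1.055, -1.424]
contact_force: [0.4, -0.2, -4.0]
grip_width: 0.0397
tool y ang -16.9 joints [-0.84  0.53  0.74  1.92 -0.46  0.87 -0.16] tcp [569.1 104.  132.3] F [ 0.36 -0.25 -3.96]
[568.7, 106.2, 133.0] [-0.7 -1.  -2. ]
blade/hook 0 0
block 0 0
board 1708 [[-42.6, -97.6, 81.6], [-1.2, -37.5, 85.3], [42.5, 40.9, 90.3]]
blade/hook 3300 [[-9.6, 86.6, 136.4], [0.3, 101.9, 140.3], [10.3, 114.6, 142.4]]
block 579 [[-19.0, 93.9, 98.7], [13.3, 100.0, 101.6], [20.0, 105.6, 103.0]]
board 7175 [[-43.3, 23.0, 84.4], [-14.7, 75.3, 85.6], [43.2, 99.0, 86.9]]
```

View pics/w2.png

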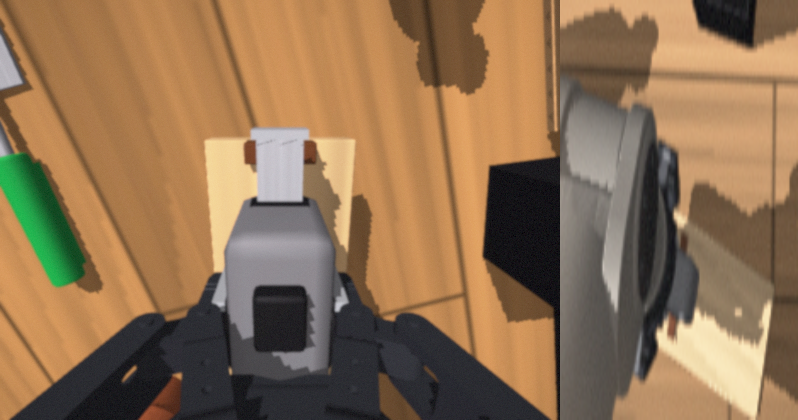

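The wrist view shows the hook at (280,133) just beyond the block at (250–315,152), centred and square. The board reads about 86 mm. I'll lower it in small steps while watching the force.

```bash
python3 -m pendant '[38,8,0,-0.5,0,38,6,0,-0.5,0,38,4,0,0,0,38,3,0,0,0,38,3,0,0,0,38,0,0,0,0]';python3 -m pendant '[38,1.5,0,0,0,38,0,0,0,0,38,0,0,0,0]'; python3 axes.py 560 75 105
```

```text
clock: 11.2
tcp_pos: [0.5696, 0.1064, 0.1081]
orientation: [1.421, 1.056, -1.422]
contact_force: [0.2, 0.2, -3.6]
grip_width: 0.0391
clock: 11.58
tcp_pos: [0.5698, 0.1065, 0.1069]
orientation: [1.422, 1.056, -1.422]
contact_force: [-0.6, -0.8, -3.6]
grip_width: 0.0394
tool y ang -16.79 joints [-0.82  0.57  0.71  1.93 -0.5   0.82 -0.13] tcp [569.8 106.5 106.9] F [-0.62 -0.79 -3.64]
[560.0, 75.0, 105.0] [ 1.9 -0.3 33. ]
```

```bash
python3 -m pendant '[38,0,0,4,0,38,0,0,4,0,38,0,0,4,0,38,0,0,4,0,38,0,0,4,0,38,0,0,0,0]'; python3 axes.py 550.5 45.9 106
```

```text
clock: 12.32
tcp_pos: [0.5639, 0.0872, 0.1069]
orientation: [1.422, 1.056, -1.422]
contact_force: [2.7, 4.7, -4.2]
grip_width: 0.0396
tool y ang -16.81 joints [-0.79  0.55  0.71  1.95 -0.49  0.81 -0.1 ] tcp [563.9  87.2 106.9] F [ 2.66  4.73 -4.23]
[550.5, 45.9, 106.0] [ 0.8 -0.9 43.4]
```

```bash
python3 -m pendant '[38,0,-0.2,4,0,38,0,-0.2,5,0,38,0,-0.2,5,0,38,0,0,5,0,38,0,0,5,0,38,0,0,5,0,38,0,0,5,0,38,0,0,5,0,38,0,0,4,0,38,0,0,0,0,38,0,0,0,0]'; python3 axes.py 550.5 45.9 106
python3 - <<'E'
from h import *
p,d=viewer.grab_frame("wrist");P=cloud(d,viewer.calibration("wrist"));a=np.radians(73.2)
X,Y,Z=P[...,0]*1000-556.3,P[...,1]*1000-65.1,P[...,2]*1000
S=np.stack([X*np.sin(a)-Y*np.cos(a),X*np.cos(a)+Y*np.sin(a),Z],-1)
def st(n,x0,x1,y0,y1,z0,z1):
    q=(S[...,0]>x0)&(S[...,0]<x1)&(S[...,1]>y0)&(S[...,1]<y1)&(S[...,2]>z0)&(S[...,2]<z1)
    print(n,q.sum(),np.round(np.nanpercentile(S[q],[1,50,99],axis=0),1).tolist() if q.sum()>5 else 0)
st("blade",-15,15,40,125,108,125);st("bladefar",-15,15,90,125,104,125);st("batten",-40,40,22,42,88.5,95);st("board",-43,43,45,88,80,90);st("case top",-25,25,-70,28,150,163)
cv2.imwrite("pics/w3.png",p[:,:,::-1])
E
```

```text
clock: 13.7
tcp_pos: [0.5516, 0.047, 0.107]
orientation: [1.423, 1.056, -1.42]
contact_force: [2.8, 5.6, -5.9]
grip_width: 0.0395
tool y ang -16.78 joints [-0.74  0.53  0.71  1.99 -0.48  0.79 -0.04] tcp [551.6  47.  107. ] F [ 2.85  5.6  -5.9 ]
[550.5, 45.9, 106.0] [ 1.  -0.8  1.4]
blade 8317 [[-9.8, 40.8, 113.3], [-0.1, 74.2, 114.9], [9.8, 100.8, 116.4]]
bladefar 1841 [[-9.8, 90.1, 113.3], [-0.1, 95.7, 114.9], [9.8, 101.1, 116.5]]
batten 1816 [[-34.0, 27.8, 89.4], [12.3, 32.9, 90.8], [35.1, 37.8, 92.3]]
board 11657 [[-42.4, 45.5, 84.2], [-12.3, 67.8, 85.8], [42.3, 87.6, 87.3]]
case top 12722 [[-23.0, -33.6, 150.2], [-0.1, 2.8, 155.2], [23.1, 21.9, 162.9]]
```

View pics/w3.png

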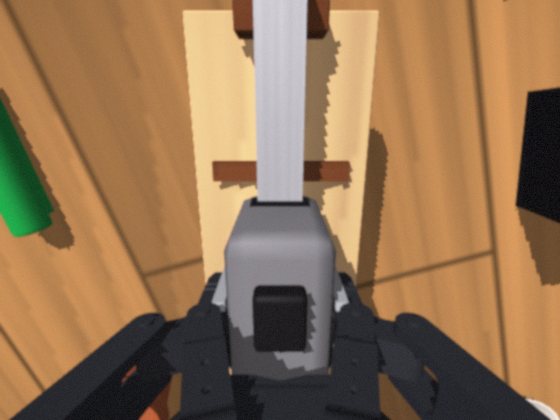

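The hook has caught, with about 6 N of pull. The case front is about 4 mm behind the batten at (280,171). Lowering by feel.

```bash
python3 -m pendant '[38,2,0,0,0,38,2,0,0,0,38,1.5,0,0,0,38,0,0,0,0,38,0,0,0,0]';python3 -m pendant '[38,1,0,0,0,38,0,0,0,0,38,0,0,0,0]';python3 -m pendant '[38,0.7,0,0,0,38,0,0,0,0,38,0,0,0,0]'
```

```text
clock: 14.38
tcp_pos: [0.552, 0.0474, 0.102]
orientation: [1.424, 1.057, -1.419]
contact_force: [1.7, 6.5, -0.5]
grip_width: 0.0393
clock: 14.75
tcp_pos: [0.552, 0.0475, 0.1011]
orientation: [1.424, 1.057, -1.419]
contact_force: [1.4, 5.6, -0.9]
grip_width: 0.0395
clock: 15.12
tcp_pos: [0.5521, 0.0475, 0.1004]
orientation: [1.424, 1.057, -1.419]
contact_force: [3.0, 6.5, -0.6]
grip_width: 0.0395
```

```bash
python3 -m pendant '[38,0.5,0,0,0,38,0,0,0,0,38,0,0,0,0]'
```

```text
clock: 15.5
tcp_pos: [0.5521, 0.0475, 0.0999]
orientation: [1.424, 1.057, -1.419]
contact_force: [0.9, 6.4, -0.3]
grip_width: 0.0396
```

```bash
python3 -m pendant '[38,0.5,0,0,0,38,0,0,0,0,38,0,0,0,0]'; python3 -m pendant '[38,0.4,0,0,0,38,0,0,0,0,38,0,0,0,0]'
```

```text
clock: 15.88
tcp_pos: [0.552, 0.0475, 0.0994]
orientation: [1.424, 1.057, -1.419]
contact_force: [1.7, 5.7, -1.4]
grip_width: 0.0392
clock: 16.25
tcp_pos: [0.5521, 0.0475, 0.099]
orientation: [1.424, 1.057, -1.419]
contact_force: [1.8, 6.1, 0.2]
grip_width: 0.0396
```

```bash
python3 -m pendant '[38,0.4,0,0,0,38,0,0,0,0,38,0,0,0,0]'
```

```text
clock: 16.62
tcp_pos: [0.5521, 0.0475, 0.0986]
orientation: [1.424, 1.057, -1.419]
contact_force: [2.7, 5.7, -0.5]
grip_width: 0.0395
```

```bash
python3 -m pendant '[38,0.5,0,0,0,38,0,0,0,0,38,0,0,0,0]'
```

```text
clock: 17.0
tcp_pos: [0.5521, 0.0476, 0.0983]
orientation: [1.424, 1.057, -1.419]
contact_force: [2.1, 6.6, 1.9]
grip_width: 0.0393
```

```bash
python3 -m pendant '[38,0.5,0,0,0,38,0,0,0,0,38,0,0,0,0]'
```

```text
clock: 17.38
tcp_pos: [0.5521, 0.0476, 0.0979]
orientation: [1.424, 1.057, -1.419]
contact_force: [0.2, 5.8, 3.4]
grip_width: 0.0398
```

```bash
cat > w.py <<'E'
from h import *
p,d=viewer.grab_frame("wrist");P=cloud(d,viewer.calibration("wrist"));a=np.radians(73.2)
X,Y,Z=P[...,0]*1000-556.3,P[...,1]*1000-65.1,P[...,2]*1000
S=np.stack([X*np.sin(a)-Y*np.cos(a),X*np.cos(a)+Y*np.sin(a),Z],-1)
def st(n,x0,x1,y0,y1,z0,z1):
    q=(S[...,0]>x0)&(S[...,0]<x1)&(S[...,1]>y0)&(S[...,1]<y1)&(S[...,2]>z0)&(S[...,2]<z1)
    print(n,q.sum(),np.round(np.nanpercentile(S[q],[1,50,99],axis=0),1).tolist() if q.sum()>5 else 0)
st("bladenear",-15,15,30,45,98,125);st("blademid",-15,15,60,75,98,125);st("bladefar",-15,15,90,125,98,125)
st("batten",-40,40,22,42,88.5,95);st("board",-43,43,45,88,80,90);st("case top",-18,18,-40,28,140,150);st("case top+",-18,18,-40,28,140,165)
import sys
if len(sys.argv)>1: cv2.imwrite(sys.argv[1],p[:,:,::-1])
E
python3 w.py; python3 axes.py 556.3 65.1 98
```

```text
bladenear 1577 [[-9.5, 30.2, 104.7], [0.1, 37.7, 106.1], [10.1, 44.8, 107.6]]
blademid 1973 [[-9.6, 60.1, 104.8], [0.1, 67.8, 106.3], [10.0, 74.9, 107.8]]
bladefar 2663 [[-14.7, 90.2, 99.1], [0.1, 96.8, 106.1], [14.6, 103.1, 108.1]]
batten 1957 [[-34.0, 27.6, 88.6], [11.8, 32.7, 89.6], [34.9, 37.7, 91.2]]
board 13018 [[-42.4, 45.5, 83.0], [-11.7, 67.8, 84.6], [42.4, 87.6, 86.2]]
case top 10875 [[-17.5, -33.0, 140.5], [0.1, 6.4, 146.2], [17.7, 22.9, 148.7]]
case top+ 14218 [[-17.4, -32.8, 140.7], [0.1, 2.5, 146.6], [17.6, 22.8, 155.7]]
tool y ang -16.75 joints [-0.73  0.54  0.7   2.   -0.5   0.78 -0.03] tcp [552.1  47.6  97.9] F [0.03 6.26 3.73]
[556.3, 65.1, 98.0] [ -0.  -1. -18.]
```

Contact felt: +4 N with the board sinking slightly, so the board top is at about 85.5 mm. Now easing forward to the batten.

```bash
python3 -m pendant '[38,-0.3,0,-0.7,0,38,0,0,-0.7,0,38,0,0,-0.6,0,38,0,0,0,0,38,0,0,0,0]'; python3 axes.py
```

```text
clock: 18.05
tcp_pos: [0.5523, 0.048, 0.0976]
orientation: [1.423, 1.055, -1.421]
contact_force: [1.2, 4.0, 6.6]
grip_width: 0.0393
tool y ang -16.8 joints [-0.73  0.54  0.7   2.   -0.5   0.78 -0.03] tcp [552.3  48.   97.6] F [1.23 4.03 6.59]
```

```bash
python3 -m pendant '[38,0,0,-0.5,0,38,0,0,-0.3,0,38,0,0,0,0]'
```

```text
clock: 18.42
tcp_pos: [0.5523, 0.0484, 0.0975]
orientation: [1.422, 1.055, -1.421]
contact_force: [1.3, 3.0, 5.9]
grip_width: 0.0398
```

```bash
python3 w.py pics/w4.png; python3 axes.py
```

```text
bladenear 1568 [[-9.5, 30.2, 104.0], [0.1, 37.7, 105.5], [10.0, 44.8, 107.0]]
blademid 1931 [[-9.6, 60.2, 104.1], [0.1, 67.6, 105.5], [10.0, 74.7, 107.0]]
bladefar 2846 [[-14.7, 90.2, 98.8], [-0.2, 97.2, 105.2], [14.7, 103.8, 107.1]]
batten 1883 [[-33.9, 23.8, 88.5], [11.7, 32.6, 89.4], [35.0, 37.6, 93.1]]
board 13051 [[-42.3, 45.5, 82.8], [-11.6, 68.1, 84.3], [42.3, 87.6, 85.8]]
case top 10800 [[-17.5, -31.9, 140.5], [0.1, 7.3, 145.8], [17.6, 23.7, 148.8]]
case top+ 14123 [[-17.4, -31.7, 140.6], [0.1, 3.2, 146.2], [17.6, 23.6, 155.3]]
tool y ang -16.82 joints [-0.73  0.54  0.7   2.   -0.5   0.78 -0.03] tcp [552.3  48.4  97.5] F [1.58 2.99 5.35]
```

View pics/w4.png

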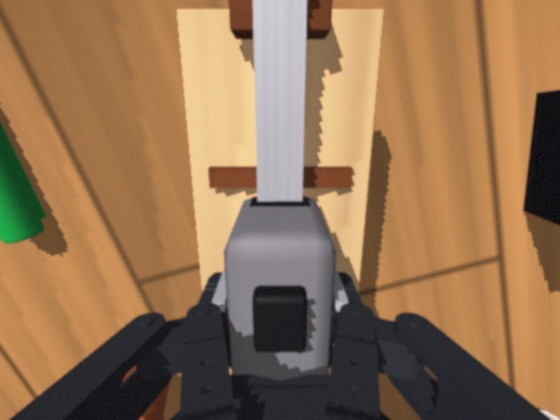

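Still a 3 mm gap to the batten, and the case is dragging on the board under about 10 N. I'll lighten the load, then ease forward.

```bash
python3 -m pendant '[38,-0.6,0,0,0,38,-0.3,0,0,0,38,0,0,0,0,38,0,0,0,0]'; python3 axes.py;  python3 -m pendant '[38,0,0,-0.5,0,38,0,0,-0.5,0,38,0,0,0,0]'; python3 axes.py
```

```text
clock: 18.98
tcp_pos: [0.5523, 0.049, 0.0981]
orientation: [1.423, 1.055, -1.421]
contact_force: [3.5, 3.8, 1.0]
grip_width: 0.0395
tool y ang -16.82 joints [-0.73  0.54  0.7   2.   -0.5   0.78 -0.03] tcp [552.3  49.   98.1] F [3.47 3.82 1.  ]
clock: 19.35
tcp_pos: [0.5525, 0.05, 0.0981]
orientation: [1.423, 1.055, -1.421]
contact_force: [3.8, 3.4, 1.0]
grip_width: 0.0395
tool y ang -16.82 joints [-0.73  0.54  0.7   1.99 -0.5   0.78 -0.03] tcp [552.5  50.   98.1] F [3.83 3.36 0.97]
```

```bash
python3 -m pendant '[38,0,0,-0.5,0,38,0,0,0,0]'; python3 -m pendant '[38,0,0,-0.5,0,38,0,0,0,0]'
```

```text
clock: 19.6
tcp_pos: [0.5527, 0.0504, 0.0981]
orientation: [1.423, 1.055, -1.421]
contact_force: [3.8, 4.6, 1.7]
grip_width: 0.0395
clock: 19.85
tcp_pos: [0.5528, 0.0509, 0.0981]
orientation: [1.423, 1.055, -1.421]
contact_force: [4.4, 4.4, 0.7]
grip_width: 0.0396
```

```bash
python3 -m pendant '[38,0,0,-0.5,0,38,0,0,0,0]'; python3 w.py; python3 axes.py
```

```text
clock: 20.1
tcp_pos: [0.553, 0.0513, 0.0981]
orientation: [1.423, 1.055, -1.421]
contact_force: [3.4, 3.2, 1.5]
grip_width: 0.0399
bladenear 1528 [[-9.8, 30.2, 104.6], [-0.1, 37.6, 106.0], [9.9, 44.8, 107.3]]
blademid 1900 [[-9.7, 60.0, 104.5], [-0.1, 67.5, 106.0], [9.9, 74.7, 107.6]]
bladefar 3420 [[-14.6, 90.2, 99.4], [-0.1, 98.6, 105.8], [14.6, 105.7, 107.7]]
batten 1974 [[-34.0, 27.4, 88.7], [-11.4, 32.7, 89.8], [35.0, 37.7, 93.1]]
board 12752 [[-42.4, 45.5, 83.3], [-11.6, 68.0, 84.9], [42.4, 87.6, 86.4]]
case top 10865 [[-17.5, -29.1, 140.6], [0.2, 10.4, 146.3], [17.5, 26.9, 148.7]]
case top+ 14226 [[-17.5, -28.8, 140.8], [-0.1, 6.5, 146.7], [17.5, 26.8, 155.8]]
tool y ang -16.82 joints [-0.74  0.54  0.7   1.99 -0.5   0.78 -0.04] tcp [553.   51.4  98.1] F [3.28 2.88 1.07]
```

```bash
python3 -m pendant '[38,0,0,-0.5,0,38,0,0,0,0]'; python3 -m pendant '[38,0,0,-0.5,0,38,0,0,0,0,38,0,0,0,0]'; python3 axes.py
```

```text
clock: 20.4
tcp_pos: [0.5529, 0.0514, 0.0981]
orientation: [1.422, 1.055, -1.422]
contact_force: [3.4, 2.2, 1.5]
grip_width: 0.039
clock: 20.78
tcp_pos: [0.5529, 0.0515, 0.0981]
orientation: [1.422, 1.054, -1.422]
contact_force: [4.7, -2.6, 1.9]
grip_width: 0.0396
tool y ang -16.84 joints [-0.74  0.54  0.7   1.99 -0.5   0.78 -0.04] tcp [552.9  51.5  98.1] F [ 4.67 -2.61  1.93]
```

Batten contact: forward motion stalled and Fy reversed. I'll back off the push by 0.5 mm, drop the grip to 20 N, then open.

```bash
python3 -m pendant '[38,0,0,0.5,0,38,0,0,0,0]' 20; python3 -m pendant '[44,0,0,0,0,48,0,0,0,0,54,0,0,0,0,60,0,0,0,0,60,0,0,0,0,60,0,0,0,0]'; python3 w.py; python3 axes.py
```

```text
clock: 21.02
tcp_pos: [0.553, 0.0515, 0.0981]
orientation: [1.422, 1.055, -1.422]
contact_force: [4.5, -1.1, 0.7]
grip_width: 0.0395
clock: 21.78
tcp_pos: [0.5526, 0.0519, 0.098]
orientation: [1.422, 1.056, -1.422]
contact_force: [-0.1, 0.4, 0.5]
grip_width: 0.0604
bladenear 1535 [[-9.8, 30.1, 104.8], [0.2, 37.7, 106.2], [9.8, 44.8, 107.6]]
blademid 1910 [[-9.6, 60.1, 104.7], [0.2, 67.5, 106.2], [9.9, 74.7, 107.8]]
bladefar 3505 [[-14.6, 90.2, 99.7], [0.1, 98.7, 106.0], [14.6, 105.8, 107.8]]
batten 1936 [[-34.0, 27.7, 88.7], [11.7, 32.9, 90.0], [35.1, 37.7, 92.0]]
board 12742 [[-42.3, 45.5, 83.4], [-11.6, 68.0, 85.0], [42.4, 87.6, 86.6]]
case top 10792 [[-17.6, -28.3, 140.5], [0.0, 10.7, 146.4], [17.5, 27.0, 148.7]]
case top+ 14103 [[-17.5, -28.0, 140.6], [0.0, 6.9, 146.8], [17.5, 26.9, 155.8]]
tool y ang -16.79 joints [-0.74  0.54  0.7   1.99 -0.5   0.78 -0.04] tcp [552.6  51.9  98. ] F [ 0.2   0.68 -0.67]
```

```bash
python3 -m pendant '[60,-5,0,0,0,60,-15,0,0,0,60,-30,0,0,0,60,-30,0,0,0,60,-25,0,0,0,0,0,0,0,0,0,0,0,0,0,0,0,0,0,0,0,0,0,0,0,0,0,0,0,0,0,0,0,0]'; python3 axes.py 556 64.1 165
python3 - <<'E'
from h import *
a=np.radians(73.2)
p,d=viewer.grab_frame("wrist");P=cloud(d,viewer.calibration("wrist"))*1000
S=np.stack([(P[...,0]-556.3)*np.sin(a)-(P[...,1]-65.1)*np.cos(a),(P[...,0]-556.3)*np.cos(a)+(P[...,1]-65.1)*np.sin(a),P[...,2]],-1)
for lo,hi in((151,162),(143,150)):
    q=(abs(S[...,0])<40)&(S[...,1]>-70)&(S[...,1]<35)&(S[...,2]>lo)&(S[...,2]<hi)
    print(q.sum(),rect(S[q]/1000),np.nanmedian(S[q],0))
cv2.imwrite("pics/w5.png",p[:,:,::-1])
E
```

```text
tool y ang -16.79 joints [-0.74  0.54  0.7   1.99 -0.5   0.78 -0.04] tcp [552.6  51.9  98. ] F [ 0.2   0.68 -0.67]
[556.0, 64.1, 165.0] [-67.   -0.3 -12.7]
4775 (array([-0.1, -0.1]), array([79.9, 23.2]), 0.4) [ 4.75869618e-02 -1.25669263e+00  1.54953881e+02]
10864 (array([-0.2, -3.7]), array([63.5, 65. ]), 42.6) [5.04714222e-02 6.91109096e+00 1.46523669e+02]invalid input
```

View pics/w5.png

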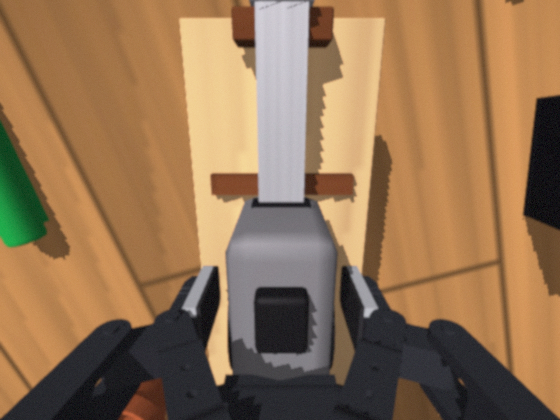

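The row count was wrong, so the call was refused and nothing moved. The picture shows the case free between the open pads, against the batten at (280,184), with the lock at (282,320). Re-issuing the move.

```bash
python3 -m pendant '[60,-5,0,0,0,60,-15,0,0,0,60,-30,0,0,0,60,-30,0,0,0,60,-25,0,0,0,0,0,0,-6,0,0,0,0,-6.5,0,0,0,0,0,0,0,0,0,0,0,0,0,0,0,0,0,0,0,0,0,0,0,0,0,0]'; python3 axes.py 556 64.1 160
python3 - <<'E'
from h import *
a=np.radians(73.2)
p,d=viewer.grab_frame("wrist");P=cloud(d,viewer.calibration("wrist"))*1000
S=np.stack([(P[...,0]-556.3)*np.sin(a)-(P[...,1]-65.1)*np.cos(a),(P[...,0]-556.3)*np.cos(a)+(P[...,1]-65.1)*np.sin(a),P[...,2]],-1)
for lo,hi in((152,162),(143,150)):
    q=(abs(S[...,0])<25)&(S[...,1]>-70)&(S[...,1]<35)&(S[...,2]>lo)&(S[...,2]<hi)
    print(q.sum(),rect(S[q]/1000),np.round(np.nanmedian(S[q],0),1))
E
```

```text
clock: 23.38
tcp_pos: [0.5562, 0.0637, 0.203]
orientation: [1.422, 1.056, -1.422]
contact_force: [-0.2, -0.1, -0.6]
grip_width: 0.0001
tool y ang -16.8 joints [-0.86  0.41  0.82  1.9  -0.36  0.98 -0.17] tcp [556.2  63.7 203. ] F [-0.16 -0.1  -0.56]
[556.0, 64.1, 160.0] [43.  -0.3 -0.3]
826 (array([ 0. , -0.3]), array([22.5, 17.5]), 89.4) [-1.00e-01  8.00e-01  1.55e+02]
2819 (array([ 0.4, -1.8]), array([57.7, 40.1]), 88.7) [-1.000e-01  7.100e+00  1.464e+02]
```

```bash
python3 -m pendant '[0,15,0,-0.4,0,0,15,0,-0.3,0,0,9,0,0,0,0,4,0,0,0,0,2,0,0,0,0,1,0,0,0,0,0,0,0,0]'; python3 -m pendant '[0,1,0,0,0,0,0,0,0,0,0,1,0,0,0,0,0,0,0,0]'; python3 -m pendant '[0,1,0,0,0,0,0,0,0,0,0,0,0,0,0]'
```

```text
clock: 24.3
tcp_pos: [0.5566, 0.0646, 0.1572]
orientation: [1.422, 1.056, -1.421]
contact_force: [0.3, 0.6, -0.7]
grip_width: -0.0002
clock: 24.8
tcp_pos: [0.5565, 0.0646, 0.1551]
orientation: [1.422, 1.056, -1.422]
contact_force: [-1.0, 0.3, 1.8]
grip_width: 0.0002
clock: 25.18
tcp_pos: [0.5565, 0.0646, 0.1541]
orientation: [1.422, 1.056, -1.421]
contact_force: [0.1, -0.3, 2.5]
grip_width: 0.0
```

```bash
python3 -m pendant '[0,1,0,0,0,0,0,0,0,0,0,1,0,0,0,0,0,0,0,0]'; python3 -m pendant '[0,1,0,0,0,0,0,0,0,0,0,0,0,0,0]'
```

```text
clock: 25.68
tcp_pos: [0.5565, 0.0646, 0.1519]
orientation: [1.422, 1.056, -1.422]
contact_force: [0.5, -0.2, 2.4]
grip_width: 0.0001
clock: 26.05
tcp_pos: [0.5565, 0.0646, 0.151]
orientation: [1.422, 1.056, -1.422]
contact_force: [1.5, 1.0, 2.9]
grip_width: 0.0003
```

Lock is moving at about 3 N. The stop should be near 149 mm, so I'll use finer steps.

```bash
python3 -m pendant '[0,0.8,0,0,0,0,0,0,0,0,0,0.7,0,0,0,0,0,0,0,0]'; python3 -m pendant '[0,0.6,0,0,0,0,0,0,0,0]'
```

```text
clock: 26.55
tcp_pos: [0.5565, 0.0646, 0.1495]
orientation: [1.422, 1.056, -1.422]
contact_force: [1.1, 0.8, 3.0]
grip_width: -0.0001
clock: 26.8
tcp_pos: [0.5565, 0.0646, 0.1489]
orientation: [1.422, 1.056, -1.422]
contact_force: [1.2, 1.1, 3.2]
grip_width: 0.0004
```

```bash
python3 -m pendant '[0,0.5,0,0,0,0,0,0,0,0]';  python3 axes.py
```

```text
clock: 27.05
tcp_pos: [0.5565, 0.0646, 0.1486]
orientation: [1.422, 1.056, -1.422]
contact_force: [-0.1, 1.2, 5.6]
grip_width: 0.0
tool y ang -16.79 joints [-0.81  0.48  0.76  1.95 -0.43  0.88 -0.11] tcp [556.5  64.6 148.6] F [-0.13  1.15  5.55]
```

```bash
python3 -m pendant '[0,0.5,0,0,0,0,0,0,0,0]'; python3 -m pendant '[0,0.5,0,0,0,0,0,0,0,0,0,0,0,0,0]'; python3 axes.py
```

```text
clock: 27.3
tcp_pos: [0.5566, 0.0646, 0.1483]
orientation: [1.422, 1.056, -1.421]
contact_force: [-1.6, 0.3, 7.9]
grip_width: -0.0
clock: 27.68
tcp_pos: [0.5566, 0.0646, 0.148]
orientation: [1.422, 1.056, -1.421]
contact_force: [-1.3, 0.4, 8.7]
grip_width: -0.0002
tool y ang -16.79 joints [-0.81  0.48  0.76  1.95 -0.43  0.88 -0.11] tcp [556.6  64.6 148. ] F [-1.27  0.36  8.72]
```

Hard stop reached at 8.7 N, well above the 3.5 N travel force. Retreating to inspect.

```bash
python3 -m pendant '[0,-3,0,0,0,0,-10,0,0,0,0,-30,0,0,0,0,-40,0,0,0,0,-40,0,0,0,0,0,0,0,0,0,0,0,0,0]'
python3 - <<'E'
from h import *
a=np.radians(73.2)
p,d=viewer.grab_frame("wrist");P=cloud(d,viewer.calibration("wrist"))*1000
S=np.stack([(P[...,0]-556.3)*np.sin(a)-(P[...,1]-65.1)*np.cos(a),(P[...,0]-556.3)*np.cos(a)+(P[...,1]-65.1)*np.sin(a),P[...,2]],-1)
for n,y0,y1,lo,hi in(("casetop",-70,35,143,162),("lock",-9,7,143,162),("blade",30,80,95,120),("hook",90,130,96,120),("batten",22,42,88,95),("board",45,88,80,90)):
    q=(abs(S[...,0])<43)&(S[...,1]>y0)&(S[...,1]<y1)&(S[...,2]>lo)&(S[...,2]<hi)
    print(n,q.sum(),rect(S[q]/1000),np.round(np.nanmedian(S[q],0),1),np.round(np.nanpercentile(S[q],[1,99],axis=0),1).tolist())
q=lambda x0,x1,y0,y1:np.round(np.nanmedian(S[...,2][(S[...,0]>x0)&(S[...,0]<x1)&(S[...,1]>y0)&(S[...,1]<y1)&(S[...,2]>140)]),2)
print("lock z",q(-6,6,-8,7),"case z front",q(-15,15,13,20),"rear",q(-15,15,-35,-16))
t,_=viewer.grab_frame("side")
cv2.imwrite("pics/e.png",np.hstack([p[:,100:460],t[130:300,200:380].repeat(2,0)[:420].repeat(2,1)[:340] if 0 else cv2.resize(t[140:250,190:300],(420,420))])[:,:,::-1])
E
```

```text
clock: 28.55
tcp_pos: [0.5558, 0.0646, 0.2699]
orientation: [1.421, 1.057, -1.422]
contact_force: [-0.5, -0.3, -0.1]
grip_width: 0.0001
casetop 3307 (array([ -0.2, -14.7]), array([40.2, 81.9]), 0.3) [ -0.2 -11.7 146.2] [[-18.0, -53.6, 143.3], [17.4, 24.7, 149.3]]
lock 700 (array([-0.5, -1. ]), array([36.8, 16. ]), 0.1) [ -1.   -0.9 147.2] [[-18.0, -8.8, 143.5], [17.6, 6.9, 149.8]]
blade 1129 (array([-0.1, 54.9]), array([19.6, 49.5]), 0.0) [-1.000e-01  5.530e+01  1.055e+02] [[-9.8, 30.4, 103.9], [9.6, 79.6, 107.3]]
hook 819 (array([ 0.3, 99.4]), array([18.6, 40. ]), 89.9) [ -0.2  99.8 105.2] [[-19.6, 90.1, 98.8], [19.3, 108.6, 108.0]]
batten 468 (array([ 0.1, 31.2]), array([69.9, 11.9]), 0.1) [11.2 32.  89.4] [[-34.0, 27.6, 88.1], [34.8, 37.1, 91.4]]
board 2868 (array([ 0. , 66.6]), array([42.8, 86. ]), 90.0) [-11.   67.2  84.4] [[-42.4, 45.4, 82.7], [42.4, 88.0, 86.2]]
lock z 311.46 case z front 349.48 rear 146.35
```

View pics/e.png

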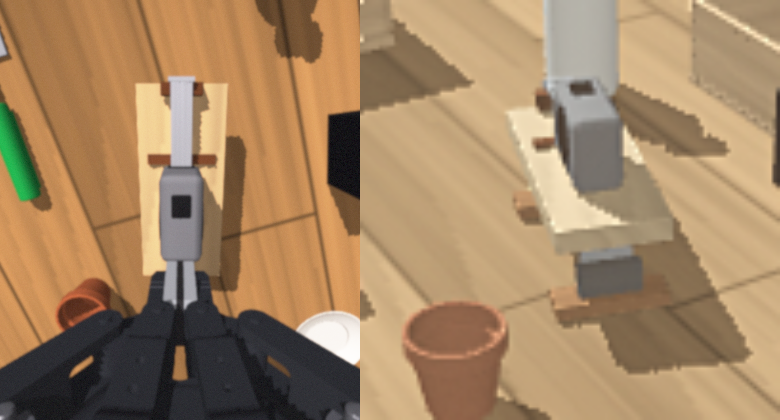

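The final view shows the hook over the block at (181,85), the case square against the batten at (181,160), and the lock at about 2 mm proud. The robot is clear, so I'm handing in.

```bash
python3 -c "
from h import *
print(r.hand_in(), r.get_obs()['clock'])"
```

```text
the job is handed in; nothing more can be done
the job is handed in; nothing more can be done
```

The tape measure is set up on the stand and the job is handed in. I hooked the tape's end over the end block, backed the case away and set it down by feel. I then eased it up to the batten, let go and pressed the thumb lock down. The last clock reading was 28.6 s, against the 64 s limit.

**Last checks, all passed:**
- **Case:** it stands square to the board (about 0.3°) and within about 0.2 mm of midway across. Its front is against the batten, and the blade is out about 50 mm with the hook over the block.
- **Board height:** I felt contact at about 85.5 mm, and the camera agreed at about 86 mm.
- **Lock:** it moved at about 3 N, then met its hard stop. I pressed to 8.7 N there. From the depth picture it now looks about 2 mm proud of the case, as it should be when down.
- **Robot:** it was clear of everything, with contact force near zero.

**What went less smoothly:**
- While easing forward, the case dragged on the board under roughly 10 N until I lightened it.
- One move was refused because I miscounted its rows; nothing moved.
- The narrow-window height check of the lock in the last picture was spoiled by the gripper in view. The 2 mm figure comes from a wider depth window.
- I only saw the other things on the bench where they came into view, and I did not check each one's position at the end.

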